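# Roll the orange slide under its lamp with the thumbwheel

### The job

Two slide stages stand on the bench. On the one with the orange slide holder, roll the ribbed thumbwheel on its top with a fingertip until the glass disc in the orange holder is centred over that stage's bright lamp window. Do not touch the orange holder itself, and leave the blue holder where it is.

Things in the scene. Friction and masses are not known exactly. Their poses are not given: they have to be found in the camera images.
- orange_wheel_top (a point): crest of the black ribbed thumbwheel (44 mm across, 10 mm wide, axle along x), 50 mm above the bench; axes: x to the stage's back, y along its length, z up. It is sprung: sinks, rails and holder with it, 1 mm per 1.2 N, 5 mm at most. Press 2 to 4 mm and draw a fingertip along y over the crest: friction rolls it, with under 1 N of drag. Rolled towards -y it drives the holder to -y by as much as the rim moves
- orange_holder: orange slide holder, 48 x 32 x 5 mm, with a clear glass disc 25 mm across, red spot in it; origin at the disc's centre, 42 mm above the bench; axes as the wheel's. It runs on rails along y, 46 mm behind the wheel, has 80 mm of travel, starts at the +y end and stays where it is left
- orange_lamp (a point): centre of the pale yellow lamp window, 26 x 40 mm, under the holder's rails, 28 to 58 mm to -y of the holder's start. It lies in the stage's top: a white box 94 x 134 mm, 36 mm high, the wheel standing out 26 mm in front of its centre; only the wheel is higher than 45 mm
- blue_holder: blue slide holder of the other stage, which is otherwise the same; size and origin as the orange holder's. The tall stereo microscope to the right of the stages is to be kept clear of

How it is judged (in metres and radians):
At the end, for the whole second after the job is handed in: the centre of the disc in the orange holder lies within 10 mm of the centre of its lamp window, at rest (horizontal distance between orange_holder and orange_lamp below 0.01 m and linear speed of orange_holder below 0.01 m/s); the robot touches nothing.
It fails at once if the robot touches the orange holder itself (contact force between any of the fingers, the arm and orange_holder above 0.5 N).
It fails at once if the blue holder is moved by more than 8 mm from where it was on the bench (distance of blue_holder from where it was at the start of the episode above 0.008 m).
It also fails if it takes over 35 s, if anything falls off the work surface, if the arm or the gripper's body presses on something with over 40 N, if the wrist force passes 120 N, or if a joint passes its speed limit or range.

### The arm

A 7-joint arm with a two-finger parallel gripper is mounted at the origin on a cart in front of the work surface, level with it; the furniture and walls round the work are solid. World frame = base frame: x ahead of the robot, y to its left, z up, the work surface at z = 0. Lengths are in mm, angles in rad, forces in N, time in s.
With the tool pointing down it reaches from about 425 to 975 mm from the base axis. Payload 16.7 kg.
Tool frame: the origin (TCP) lies at the very end of the fingers, on their centre line; the grasp point (between the pads) lies 19 mm behind it; z points along the fingers, y is the direction in which the jaws open and shut (so a half turn about z gives the same grasp; the last joint's range is limited). The gripper opens to 85 mm and grips with 20 to 120 N. Pads are 22 mm wide; open, the fingers measure 114 mm over their backs; the gripper's body (76 mm by 85 mm) begins 54 mm behind the grasp point. The pads swing forward as they close: fully open they stand 13 mm farther back than shut.
Start: joints at [-1.335, 0.426, 0.074, 1.606, -0.034, 1.111, -0.067], TCP at [254.005, 625.346, 231.302] pointing down, gripper open.
Joint ranges: [-2.85, 2.85], [-0.5, 2.14], [-1.23, 1.37], [0.21, 2.46], [-1.02, 4.16], [0.16, 2.05], [-2.73, 2.73]. Speed limits (rad/s): [1.89, 1.89, 2.39, 2.39, 3.01, 3.01, 3.01].

### API

Orientations are given as [roll, pitch, yaw] about the fixed x, y, z axes, in that order (R = Rz(yaw) Ry(pitch) Rx(roll)).
In Python, from workcell import status, camera, ctrl, search_frame, regions_of, spot_point gives the robot as it stands.
- The arm moves only by the tool play_rows, never from a script. Its argument "deltas" is a list of rows, each a list of 2 entries, a list of its own where there are three numbers: the shift along the world's x, y, z in m, then the turn, a rotation vector about the world's x, y, z in rad. In form: [[[x, y, z], [ax, ay, az]], ...]. A call has exactly 10 rows; each row shifts and turns the commanded pose from where the row before left it; what a row does not reach is not made up. A row lasts 1/8 s, in which the tool goes at most 62.5 mm and 10.7 degrees, less where a joint would pass 70% of its speed; a pose out of reach is approached as far as the arm can. A call with a gripper value outside its range is refused whole. "jaw" is the finger opening in m, from 0 to 0.0854, set as the call begins (left out, the last holds). The fingers move at their own pace and stop on an object; "newtons" is the grip in N (left out, the last holds). Time passes only in rows, so rows that do not move let the fingers close, or fill a call up. It gives the time, the measured TCP pose, the force and the opening at its end, in the units of the state.
- status.get_obs(): the state, without advancing time (a new reading comes with each control period).
- camera(name): name is "side" or "top" or "wrist"; returns a dict with "pixels" (400x640x3 uint8, red, green, blue), "K" (3x3 intrinsics, pixels), "origin" and "orientation" of the camera in the world; the wrist camera has in their place "tool_from_camera" (4x4, takes a point from camera to tool coordinates, whose origin is the TCP and whose axes are the flange's). Camera axes: x right, y down, z forward; pixel columns grow to the right and rows downward; lengths in mm; the calibration is good to about 2 mm. The wrist camera is an equidistant fisheye: a pixel r from the principal point sees the ray r / f radians off the axis. A picture is of the moment at which its call begins: read the wrist's pose just before it. There is no depth.
- ctrl.finish_job(): hands the job in, once; it reports no verdict.
Trained networks look in a picture, given as the dict that the camera call returned (one of the last four; its "shot" number tells which), for a name from the list of things; names that differ only in an ending like _2 or _b are one class to them, and where a whole thing is asked for, a point or a joint stands for the part that bears it (a point fixed in the world has none). Each returns a list of dicts, best first, with "conf" (0 to 1); they miss things now and then, are a little off and sometimes report something else, mostly with a low value. They report only what shows in the picture. A call takes as long as a camera call.
- search_frame(picture, label): "xyz" ([x, y, z] in mm, in world coordinates, good to about 4 mm: the middle of the surface that is visible of it).
- regions_of(picture, label): "region" (400x640 bool, what is visible of it).
- spot_point(picture, label): "xyz" ([x, y, z] in mm, in world coordinates, good to about 4 mm: a listed point, or the origin of a listed thing).
The state is a dict: "clock": time; "q": joint angles; "joint_vel": joint speeds; "effort": joint torques, N m; "position": TCP position; "ee_rot": TCP orientation; "force": force on the tool from outside, world axes, zero at the start; "torque": the same for the moment, N m; "opening": finger opening in mm.
Only numpy, scipy, OpenCV 4.12 (cv2) and the standard library are available. Lean on these libraries where they do the work, as an engineer would, in place of code of your own. Each camera call takes 0.05 s, during which the arm holds its last target. There are 200 camera calls.

## Working session

There is one attempt and no reset: what is moved stays moved. The work goes in short steps, Python scripts to look and compute and a tool call to move; the robot and the scene stay as the last step left them, time stands still between calls to the robot, and variables do not carry over. Pictures are saved under pics/ and viewed, about 8 in all and at most 12, crops included, and the job is handed in when it is done.

Besides the shell and the picture viewer there is one more tool, called as a command line: name --argument value ..., lists and objects as JSON in quotes. play_rows: Moves the arm, as the interface text tells. Its arguments: {"type":"object","properties":{"deltas":{"type":"array","items":{"type":"array"}},"jaw":{"type":"number"},"newtons":{"type":"number"}},"required":["deltas"]}

```bash
mkdir -p pics
cat > h.py <<'E'
from workcell import *
import numpy as np, cv2
def save(p,n): cv2.imwrite('pics/'+n+'.png',cv2.cvtColor(p['pixels'],cv2.COLOR_RGB2BGR))
def pix2z(p,u,v,z):
    K=np.array(p['K']);o=np.array(p['origin'],float);R=np.array(p['orientation'],float)
    if R.shape!=(3,3):
        from scipy.spatial.transform import Rotation as S
        R=S.from_euler('xyz',R).as_matrix()
    d=R@np.linalg.inv(K)@[u,v,1];return o+d*(z-o[2])/d[2]
E
python3 - <<'E'
from h import *
print(status.get_obs())
for c in ('top','side'):
    p=camera(c);save(p,c+'0');print(c,p['origin'],p['orientation'])
    for n in ('orange_wheel_top','orange_holder','orange_lamp','blue_holder'):
        print(n,[(np.round(r['xyz']),round(r['conf'],2)) for r in spot_point(p,n)[:3]])
a=cv2.imread('pics/top0.png')
E
```

```text
{'clock': 0.0, 'q': array([-1.3345085 ,  0.42670996,  0.07386187,  1.60662558, -0.03410129,
        1.11080369, -0.06707749]), 'joint_vel': array([-0.0011018 ,  0.00108309, -0.001015  ,  0.00056748,  0.0008623 ,
       -0.0011987 , -0.00107443]), 'effort': array([ 6.36810073e-04, -9.49839377e+01,  3.76104757e+00, -4.63530135e+01,
        1.92833436e-02,  9.91914509e-03,  8.97114592e-05]), 'position': array([253.87184058, 624.98793988, 230.61743713]), 'ee_rot': array([-3.14030945e+00,  9.70148726e-05,  2.75578460e+00]), 'force': array([-0.19539019,  0.18315033,  0.27524671]), 'torque': array([-0.03876517,  0.03005824, -0.01900887]), 'opening': 85.49511490491471}
top [ 345.23469122  223.95917364 1109.05439909] [-2.99214091 -0.01644359 -1.56916432]
orange_wheel_top []
orange_holder [(array([552., 389.,  44.]), 0.85), (array([528., 116.,  44.]), 0.69)]
orange_lamp [(array([561., 362.,  39.]), 0.47)]
blue_holder [(array([527., 120.,  43.]), 0.7)]
side [ 277.29322815 -630.9863461   474.99065717] [-2.00461899 -0.02048763 -0.26260328]
orange_wheel_top [(array([515., 338.,  48.]), 0.71)]
orange_holder [(array([552., 391.,  45.]), 0.59), (array([527., 120.,  44.]), 0.42)]
orange_lamp [(array([559., 358.,  36.]), 0.49)]
blue_holder [(array([524., 119.,  42.]), 0.75)]
```

View pics/top0.png

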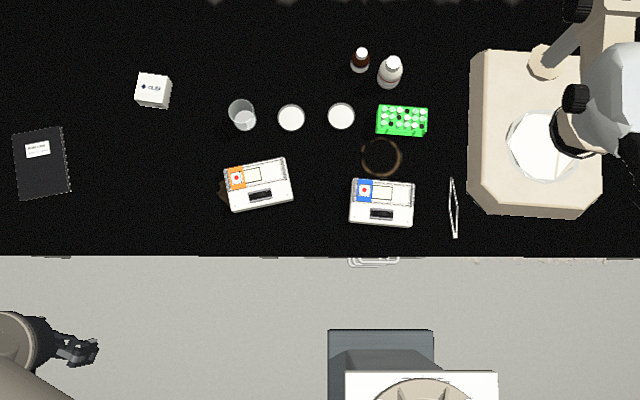

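View pics/side0.png

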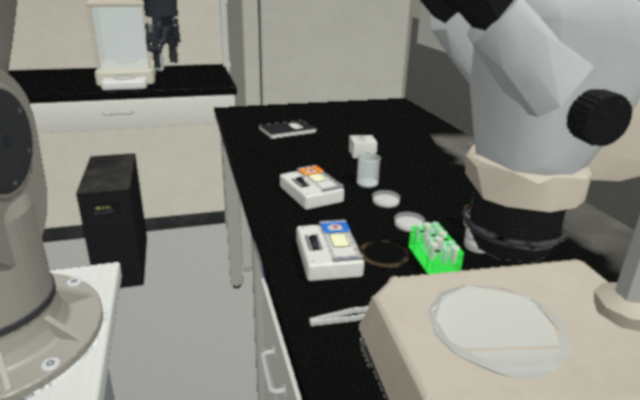

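The top view shows the orange stage at about (257,185), with the holder at (237,177), the lamp at (253,173) and the wheel at (260,196). The blue stage is at (382,202). The side view agrees. Next I'll take an enlarged crop and measure.

Run:
```python
from h import *
p=camera('top');save(p,'top1')
a=cv2.imread('pics/top1.png')[145:225,210:310]
cv2.imwrite('pics/c1.png',cv2.resize(a,None,fx=7,fy=7,interpolation=cv2.INTER_CUBIC))
h=cv2.cvtColor(p['pixels'],cv2.COLOR_RGB2HSV);
g=p['pixels'].astype(int)
box=(g.min(2)>110);m=np.zeros(box.shape,np.uint8);m[145:225,210:310]=box[145:225,210:310]
c=max(cv2.findContours(m,cv2.RETR_EXTERNAL,cv2.CHAIN_APPROX_NONE)[0],key=cv2.contourArea)
print('box',cv2.minAreaRect(c))
for z,pts in ((42,[(237,177)]),(36,[(253,173)]),(50,[(260,196)])):
    for u,v in pts: print(z,u,v,pix2z(p,u,v,z).round(1))
for n in('orange_wheel_top','orange_holder','orange_lamp'):
    for r in regions_of(p,n)[:2]:
        vv,uu=np.nonzero(r['region']);print(n,round(r['conf'],2),len(uu),uu.mean().round(1),vv.mean().round(1),uu.min(),uu.max(),vv.min(),vv.max())
```

```text
box ((257.7658386230469, 184.40731811523438), (44.69953918457031, 63.766693115234375), 77.90524291992188)
42 237 177 [555.  385.7  42. ]
36 253 173 [565.  352.9  36. ]
50 260 196 [513.4 335.6  50. ]
orange_wheel_top 0.9 2583 258.0 185.6 223 292 157 212
orange_holder 0.57 372 236.2 177.1 227 245 165 190
orange_lamp 0.48 208 252.1 175.1 244 260 168 182
```

View pics/c1.png

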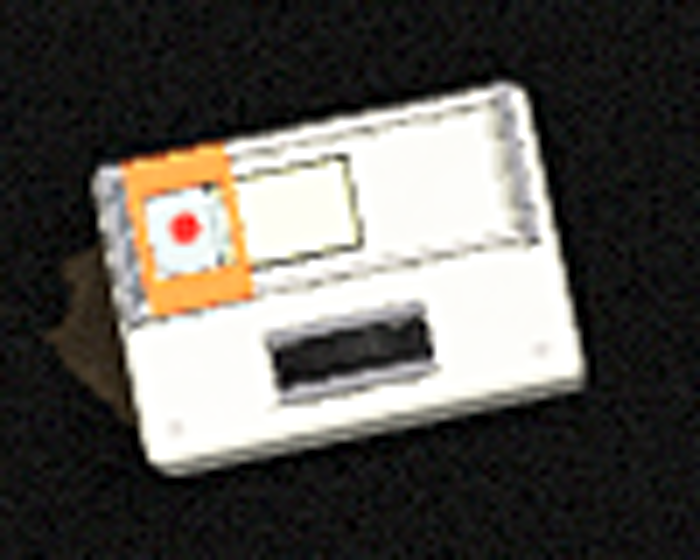

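The crop shows the red spot at crop (185,229), the lamp spanning x from about 217 to 357 with its centre near (287,215), and the wheel at (350,348). The stage is turned by about 11-12°.

Run:
```python
from h import *
p=camera('top')
f=lambda x,y,z:pix2z(p,210+(x+.5)/7-.5,145+(y+.5)/7-.5,z)[:2]
H=f(185,229,42);L=f(287,215,36);W=f(350,348,50)
r1=f(520,85,36)-f(100,170,36);r2=f(357,250,36)-f(252,268,36);r3=f(535,240,36)-f(140,325,36);r4=f(425,308,36)-f(268,338,36)
for r in(r1,r2,r3,r4):print(np.degrees(np.arctan2(-r[0]*-1,-r[1])),np.linalg.norm(r))
print(H,L,W)
for a in(10.5,11.5,12.5):
    t=np.radians(a);ex=np.array([np.cos(t),np.sin(t)]);ey=np.array([-np.sin(t),np.cos(t)])
    print(a,'lamp-holder',(L-H)@ex,(L-H)@ey,'wheel-holder',(W-H)@ex,(W-H)@ey,'pred W',H-46*ex-40*ey)
```

```text
12.059721566788808 129.862733426244
10.208099697467022 32.101392024994254
12.659577946233728 121.65020563751769
11.272919459581908 48.05465321456348
[554.40889931 387.75295465] [560.05649847 357.94455855] [517.01869775 336.58812247]
10.5 lamp-holder 0.1208808657496957 -30.338444945475462 wheel-holder -46.088149255924776 -43.49424929855813 pred W [516.46859458 340.03992417]
11.5 lamp-holder -0.4086164168552454 -30.33593391536226 wheel-holder -46.840209124003096 -42.683275800964246 pred W [517.30708028 339.38504148]
12.5 lamp-holder -0.937989230941255 -30.324182265907652 wheel-holder -47.578001010630956 -41.85930056407921 pred W [518.15686754 338.74489212]
```

play_rows --deltas '[[[0.026, -0.028, -0.008], [0, 0, 0.058]], [[0.026, -0.028, -0.008], [0, 0, 0.058]], [[0.026, -0.028, -0.008], [0, 0, 0.058]], [[0.026, -0.028, -0.008], [0, 0, 0.058]], [[0.026, -0.028, -0.008], [0, 0, 0.058]], [[0.026, -0.028, -0.008], [0, 0, 0.058]], [[0.026, -0.028, -0.008], [0, 0, 0.058]], [[0.026, -0.028, -0.008], [0, 0, 0.058]], [[0.026, -0.028, -0.008], [0, 0, 0.058]], [[0.026, -0.028, -0.008], [0, 0, 0.058]]]' --jaw 0.0

```text
clock: 2.0
position: [514.9, 344.4, 151.2]
ee_rot: [3.141, 0.0, -2.946]
force: [0.1, 1.1, -0.3]
opening: -0.2
```

Run:
```python
from h import *
s=status.get_obs();p=camera('wrist');save(p,'w1')
print(s['position'],s['ee_rot'],p['K'],p['tool_from_camera'])
for n in('orange_wheel_top','orange_holder','orange_lamp'):
    print(n,[(r['xyz'].round(1) if hasattr(r['xyz'],'round') else r['xyz'],round(r['conf'],2)) for r in spot_point(p,n)[:2]])
```

```text
[514.85848716 344.44860372 151.21119112] [ 3.14145576e+00  2.62291879e-04 -2.94552011e+00] [[309.70691629   0.         319.21446586]
 [  0.         309.70691629 203.82438967]
 [  0.           0.           1.        ]] [[-9.37958752e-04 -9.48111564e-01 -3.17936443e-01  8.13877339e+01]
 [ 9.99999503e-01 -9.96933202e-04  2.27894999e-05 -3.17930293e-01]
 [-3.38568385e-04 -3.17936264e-01  9.48112028e-01 -1.42396696e+02]
 [ 0.00000000e+00  0.00000000e+00  0.00000000e+00  1.00000000e+00]]
orange_wheel_top [([519.3, 340.0, 49.0], 0.97)]
orange_holder [([554.9, 387.5, 39.5], 0.84)]
orange_lamp [([562.0, 361.2, 34.0], 0.92)]
```

View pics/w1.png

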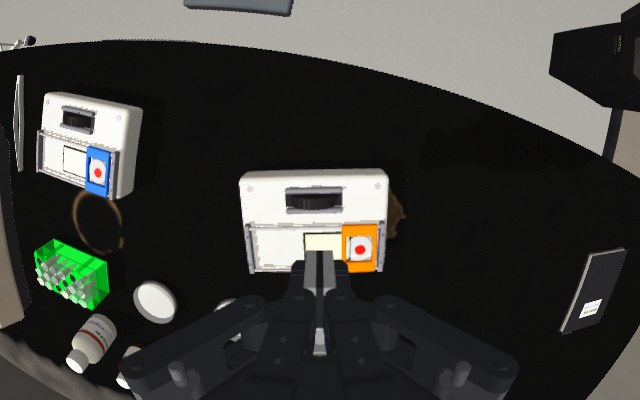

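The wrist view shows the orange stage in line with the tool. The wheel is at about (314,199), the holder at (360,249), and the closed fingertips at (318,255). Next I'll descend to just above the crest.

play_rows --deltas '[[[0, 0.001, -0.015], [0, 0, 0]], [[0, 0.001, -0.02], [0, 0, 0]], [[0, 0.001, -0.02], [0, 0, 0]], [[0, 0.001, -0.015], [0, 0, 0]], [[0, 0.001, -0.01], [0, 0, 0]], [[0, 0, -0.006], [0, 0, 0]], [[0, 0, -0.003], [0, 0, 0]], [[0, 0, -0.002], [0, 0, 0]], [[0, 0, 0], [0, 0, 0]], [[0, 0, 0], [0, 0, 0]]]'

```text
clock: 3.45
position: [514.2, 350.4, 60.6]
ee_rot: [3.141, 0.0, -2.948]
force: [-1.1, -0.4, -0.3]
opening: 0.2
```

play_rows --deltas '[[[0, -0.001, -0.003], [0, 0, 0]], [[0, -0.001, -0.003], [0, 0, 0]], [[0, 0, -0.002], [0, 0, 0]], [[0, 0, -0.001], [0, 0, 0]], [[0, 0, -0.001], [0, 0, 0]], [[0, 0, -0.001], [0, 0, 0]], [[0, 0, -0.001], [0, 0, 0]], [[0, 0, -0.001], [0, 0, 0]], [[0, 0, 0], [0, 0, 0]], [[0, 0, 0], [0, 0, 0]]]'

```text
clock: 4.7
position: [514.1, 348.4, 47.4]
ee_rot: [3.142, 0.0, -2.947]
force: [-0.1, 0.4, 3.5]
opening: -0.2
```

play_rows --deltas '[[[0.0005, -0.00245, 0], [0, 0, 0]], [[0.0005, -0.00245, 0], [0, 0, 0]], [[0.0005, -0.00245, 0], [0, 0, 0]], [[0.0005, -0.00245, 0], [0, 0, 0]], [[0.0005, -0.00245, 0], [0, 0, 0]], [[0.0005, -0.00245, 0], [0, 0, 0]], [[0.0005, -0.00245, 0], [0, 0, 0]], [[0.0005, -0.00245, 0], [0, 0, 0]], [[0, 0, 0], [0, 0, 0]], [[0, 0, 0], [0, 0, 0]]]'

```text
clock: 5.95
position: [518.1, 328.6, 47.3]
ee_rot: [-3.141, 0.0, -2.948]
force: [3.7, -1.2, 2.4]
opening: -0.1
```

```bash
cat >> h.py <<'E'
def cents():
    p=camera('top');g=p['pixels'].astype(int)
    R=np.zeros(g.shape[:2],bool);R[145:225,210:310]=1
    m=R&(g[...,0]>g[...,2]+70);v,u=np.nonzero(m)
    print('orange blob',len(u),(u.min()+u.max())/2,(v.min()+v.max())/2,pix2z(p,u.mean(),v.mean(),42).round(1))
    m=R&(g[...,0]>g[...,1]+110)&(g[...,2]<130)&(g[...,1]<110);v,u=np.nonzero(m)
    if len(u):print('red',len(u),pix2z(p,u.mean(),v.mean(),42).round(1))
    return p
E
python3 - <<'E'
from h import *
p=cents();w=camera('wrist')
for n in('orange_holder','orange_lamp'):
  for q in(p,w): print(n,[(np.round(r['xyz'],1),round(r['conf'],2)) for r in spot_point(q,n)[:1]])
save(p,'top2');a=cv2.imread('pics/top2.png')[145:225,210:310]
cv2.imwrite('pics/c2.png',cv2.resize(a,None,fx=7,fy=7,interpolation=cv2.INTER_CUBIC))
E
```

```text
Traceback (most recent call last):
  File "h.py", line 14, in cents
    print('orange blob',len(u),(u.min()+u.max())/2,(v.min()+v.max())/2,pix2z(p,u.mean(),v.mean(),42).round(1))
                                ~~~~~^^
ValueError: zero-size array to reduction operation minimum which has no identity
```

Run:
```python
from h import *
print(status.get_obs()['force'])
w=camera('wrist');save(w,'w2')
for n in('orange_wheel_top','orange_holder','orange_lamp'):
  print(n,[(np.round(r['xyz'],1),round(r['conf'],2)) for r in spot_point(w,n)[:1]])
a=cv2.imread('pics/w2.png')[150:350,200:440]
cv2.imwrite('pics/c2.png',cv2.resize(a,None,fx=3,fy=3,interpolation=cv2.INTER_CUBIC))
```

```text
[ 3.05741954 -1.12459422  3.54090371]
orange_wheel_top [(array([520.2, 339.4,  50.4]), 0.77)]
orange_holder []
orange_lamp []
```

View pics/c2.png

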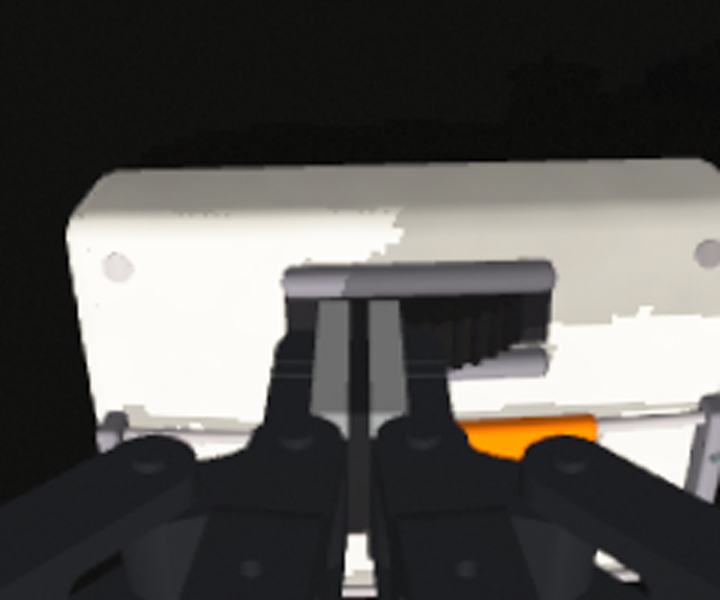

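The wrist crop shows the tips between the wheel guards. The orange holder has moved off its right end stop, with its edge at about x=597 in the crop. I'll lift, return for the second stroke and measure.

play_rows --deltas '[[[0, 0, 0.006], [0, 0, 0]], [[0, 0, 0.015], [0, 0, 0]], [[0, 0, 0.02], [0, 0, 0]], [[-0.001, 0.005, 0.02], [0, 0, 0]], [[-0.001, 0.005, 0.02], [0, 0, 0]], [[-0.001, 0.005, 0.01], [0, 0, 0]], [[-0.001, 0.0046, 0.009], [0, 0, 0]], [[0, 0, 0], [0, 0, 0]], [[0, 0, 0], [0, 0, 0]], [[0, 0, 0], [0, 0, 0]]]'

```text
clock: 7.45
position: [513.8, 347.9, 146.7]
ee_rot: [-3.141, -0.001, -2.948]
force: [1.4, -0.2, -0.5]
opening: 0.0
```

```bash
cat >> h.py <<'E'
def wfit(n,view=True):
    from scipy.spatial.transform import Rotation as S
    s=status.get_obs();w=camera('wrist');save(w,n)
    K=np.array(w['K']);T=np.array(w['tool_from_camera']);R=S.from_euler('xyz',s['ee_rot']).as_matrix()
    def P(u,v,z):
        d=np.array([u-K[0,2],v-K[1,2]])/K[0,0];r=np.hypot(*d)
        ray=np.r_[d/r*np.sin(r),np.cos(r)] if r else np.array([0,0,1.])
        o=R@T[:3,3]+s['position'];q=R@T[:3,:3]@ray
        return (o+q*(z-o[2])/q[2])[:2]
    for k in('orange_wheel_top','orange_holder','orange_lamp'):
        print(k,[(np.round(r['xyz'],1),round(r['conf'],2)) for r in spot_point(w,k)[:1]])
    g=w['pixels'].astype(int)
    for k,m,z in(('orange',(g[...,0]>200)&(g[...,0]>g[...,2]+90)&(g[...,1]>90),44.5),('red',(g[...,0]>g[...,1]+110)&(g[...,1]<90),42)):
        m[:, :200]=0;v,u=np.nonzero(m)
        if len(u):print(k,len(u),u.min(),u.max(),v.min(),v.max(),P(u.mean(),v.mean(),z).round(1))
    print('pos',s['position'].round(1),s['force'].round(1));return P
E
python3 - <<'E'
from h import *
wfit('w3')
a=cv2.imread('pics/w3.png')[150:310,220:420]
cv2.imwrite('pics/c3.png',cv2.resize(a,None,fx=4,fy=3.75,interpolation=cv2.INTER_CUBIC))
E
```

```text
orange_wheel_top [(array([517.7, 338.4,  48.3]), 0.6)]
orange_holder [(array([558.6, 366.1,  39.9]), 0.67)]
orange_lamp [(array([558.8, 361. ,  38.1]), 0.89)]
orange 616 315 350 228 272 [543.6 366.8]
red 48 332 338 248 257 [557.8 370.7]
pos [513.8 347.9 146.7] [ 1.4 -0.2 -0.5]
```

View pics/c3.png

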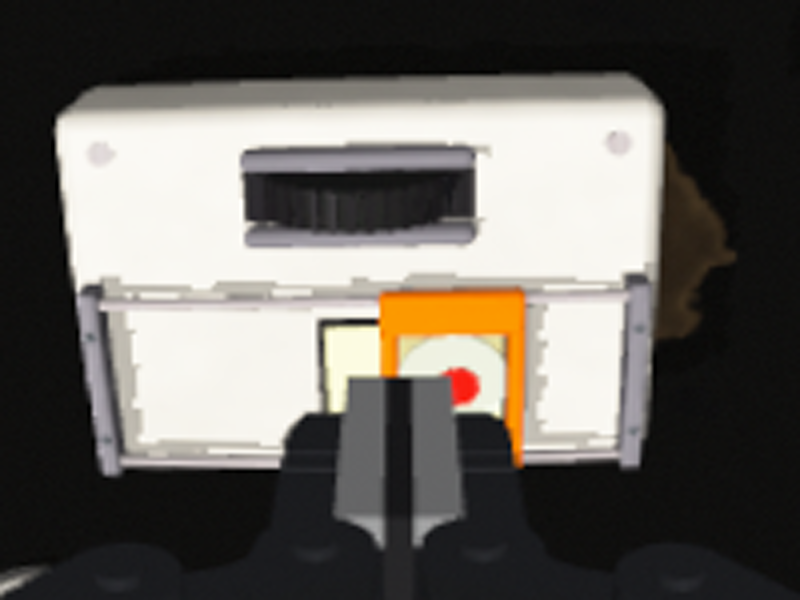

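The holder has moved about 19 mm. Its centre is at about x=452 in the crop and the lamp centre at about 408, so roughly 11 mm is left.

play_rows --deltas '[[[0, 0, -0.018], [0, 0, 0]], [[0, 0, -0.024], [0, 0, 0]], [[0, 0, -0.022], [0, 0, 0]], [[0, 0, -0.014], [0, 0, 0]], [[0, 0, -0.008], [0, 0, 0]], [[0, 0, -0.005], [0, 0, 0]], [[0, 0, -0.003], [0, 0, 0]], [[0, 0, -0.002], [0, 0, 0]], [[0, 0, -0.002], [0, 0, 0]], [[0, 0, -0.0013], [0, 0, 0]]]'

```text
clock: 8.9
position: [514.2, 348.5, 48.2]
ee_rot: [3.141, 0.001, -2.947]
force: [0.3, -0.8, 2.4]
opening: 0.2
```

play_rows --deltas '[[[0, 0, 0], [0, 0, 0]], [[0.0004, -0.0018, 0], [0, 0, 0]], [[0.0004, -0.0018, 0], [0, 0, 0]], [[0.0004, -0.0018, 0], [0, 0, 0]], [[0.0004, -0.0018, 0], [0, 0, 0]], [[0.0004, -0.0018, 0], [0, 0, 0]], [[0.0004, -0.0018, 0], [0, 0, 0]], [[0, 0, 0], [0, 0, 0]], [[0, 0, 0], [0, 0, 0]], [[0, 0, 0.002], [0, 0, 0]]]'

```text
clock: 10.15
position: [516.3, 337.4, 49.9]
ee_rot: [-3.141, -0.0, -2.947]
force: [0.2, 0.5, 1.3]
opening: 0.1
```

play_rows --deltas '[[[0, 0, 0.008], [0, 0, 0]], [[0, 0, 0.02], [0, 0, 0]], [[-0.01, 0, 0.02], [0, 0, 0]], [[-0.02, 0.01, 0.02], [0, 0, 0]], [[-0.02, 0.02, 0.015], [0, 0, 0]], [[-0.02, 0.02, 0.01], [0, 0, 0]], [[-0.01, 0.02, 0], [0, 0, 0]], [[0, 0, 0], [0, 0, 0]], [[0, 0, 0], [0, 0, 0]], [[0, 0, 0], [0, 0, 0]]]'

```text
clock: 11.4
position: [437.0, 406.7, 143.3]
ee_rot: [-3.141, 0.0, -2.949]
force: [0.2, -0.0, 0.7]
opening: 0.2
```

Run:
```python
from h import *
wfit('w4')
p=camera('top');save(p,'top3')
for k in('orange_holder','orange_lamp','blue_holder'):
    print(k,[(np.round(r['xyz'],1),round(r['conf'],2)) for r in spot_point(p,k)[:1]])
a=cv2.imread('pics/w4.png')[150:310,220:420];b=cv2.imread('pics/top3.png')[145:225,210:310]
f=lambda i,s:cv2.resize(i,(400,320),interpolation=cv2.INTER_CUBIC)
cv2.imwrite('pics/c4.png',np.hstack([f(a,2),f(b,4)]))
```

```text
orange_wheel_top [(array([518.4, 332.7,  49.4]), 0.61)]
orange_holder [(array([564.5, 354.1,  41.2]), 0.49)]
orange_lamp [(array([560.5, 362.6,  37.3]), 0.51)]
orange 261 229 261 289 301 [539.  351.7]
pos [437.  406.7 143.3] [ 0.2 -0.   0.7]
orange_holder [(array([556.2, 359.6,  46.2]), 0.79)]
orange_lamp [(array([557.1, 364.9,  38.8]), 0.54)]
blue_holder [(array([528. , 118.3,  42.2]), 0.89)]
```

View pics/c4.png

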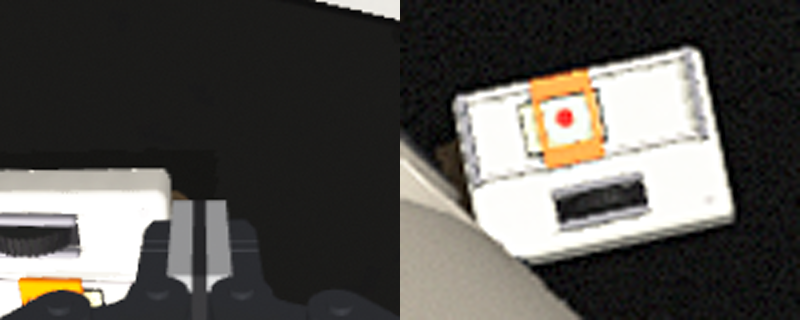

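In the top view (right half of the picture) the red spot is at (565,118). The lamp edges show on both sides of the holder, at about 522 and 604. I'll quantify this from an enlarged crop.

Run:
```python
from h import *
p=camera('top');save(p,'top4')
a=cv2.imread('pics/top4.png')[155:195,230:270]
cv2.imwrite('pics/c5.png',cv2.resize(a,None,fx=14,fy=14,interpolation=cv2.INTER_CUBIC))
g=p['pixels'].astype(int)
m=np.zeros(g.shape[:2],bool);m[155:195,230:270]=True
m&=(g[...,0]>g[...,1]+80)&(g[...,2]>g[...,1]-40)
v,u=np.nonzero(m);print(len(u),u.mean(),v.mean(),pix2z(p,u.mean(),v.mean(),42).round(1))
```

```text
20 249.95 173.6 [562.5 358.6  42. ]
```

View pics/c5.png

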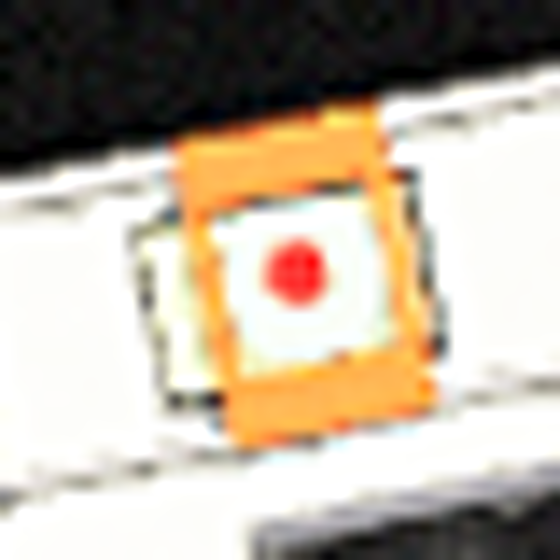

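The lamp spans (152,315) to (427,265) in this crop, so its centre is near (290,290), and the spot is at (298,273). With parallax that puts the disc about 2-3 mm from the lamp centre, well inside 10 mm. The arm is clear, so I'm handing in.

```bash
python3 -c "
from h import *
s=status.get_obs();print(s['clock'],s['position'],s['force']);print(ctrl.finish_job())"
```

```text
11.85 [436.40505482 407.49328563 142.95926727] [-0.09980124  1.29327179  0.62262686]
the job is handed in; nothing more can be done
None
```

The job is handed in: the orange holder's disc sits about 2–3 mm from the centre of its lamp window, inside the 10 mm limit. I rolled the thumbwheel with the closed fingertips in two pressed strokes, about 20 mm and then 11 mm, and handed in at about 12 s.

- **Disc position:** the 2–3 mm is my reading of the lamp edges and red spot in the last top picture, after allowing for parallax. The networks' own points put holder and lamp about 5 mm apart in the top picture. The wrist picture gave about 9 mm, at low confidence and with the holder mostly hidden.
- **Blue holder:** it still reads where it was, to within about 2 mm.
- **Contact:** the arm ended clear, with the fingertips about 140 mm above the bench. I saw no sign of touching the orange holder. The sensor showed about 3 N sideways, towards the back of the stage, at the end of the first stroke, which I could not explain. It did not recur in the second stroke.

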